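Pack the forming kit and shut its box

TASK

Pack the wooden box on the jeweller's bench: make room beside the round tin for the wooden forming block, which now stands on end in the box and has to lie down in it, and put the long dark file case from the mat in beside them. Keep the tin upright, then shut the lid fully on all three and leave the other things on the bench where they are.

Things in the scene. Friction and masses are not known exactly. Their poses are not given: they have to be found in the camera images.
- box: open wooden box fixed to the bench, outside 158 (x) x 202 (y) x 56 (z) mm, walls and floor 6 mm thick, inside 146 x 190 x 50 mm. Origin at the centre of its underside. Its lid is hinged along the +x wall; the -x wall is the front. The block and the tin start inside along the front wall (-x half); the other half (+x) is empty
- lid (a joint): angle of the lid, rad: 0 = shut flat on the rim, 1.57 = upright, grows as it opens, limit 1.9. Stiff hinge: it stays where it is left and takes about 2 N at the free edge to move. Hinge line parallel to the box's y, at box x = +79 mm, 56.5 mm above the box's underside. The lid is a flat wooden board 158 (from hinge to free edge) x 202 x 8 mm, the 8 mm on its outer side (above the hinge line when shut); it has no handle
- lid_edge (a point): middle of the lid's free edge, half-way through its thickness, 158 mm from the hinge line
- block_center (a point): centre of the forming block, a solid boxwood block 56 (x) x 32 (y) x 80 (z) mm with slots across its -y face, about 0.13 kg; it starts standing on its end in the box at the -y end wall, its y about along the box's y, so it stands 30 mm proud of the rim. Its z is its long axis
- tin_center (a point): centre of a closed round metal tin, 60 mm across, 28 mm tall, about 0.11 kg; starts upright on the box floor, on the block's +y side and too near it for the block to lie down. Its z is its axis
- filecase_center (a point): centre of the needle-file case, a closed dark metal bar-like case 165 (x) x 30 (y) x 24 (z) mm, about 0.16 kg, lying flat on the mat to the right of the box, in a row with the burnisher and the whetstone
- burnisher: Bystander, not to be packed: turned dark-wood handle with a thin steel shaft, 170 mm long, 26 mm thick at the handle, lying along its x. Origin at the centre of its underside
- whetstone: Bystander, not to be packed: plain grey stone, 100 x 45 x 26 mm (x, y, z), lying flat. Origin at the centre of its underside
- oil_bottle: Bystander, not to be packed: small brown glass bottle, 42 mm across, 95 mm tall, standing. Origin at the centre of its underside
- wood_pot: Bystander, not to be packed: small round turned wooden pot, 54 mm across, 47 mm tall. Origin at the centre of its underside
- ring_cone: Bystander, not to be packed: brass ring cone on a 48 mm foot, 78 mm tall. Origin at the centre of its underside
- chasing_hammer: Bystander, not to be packed: hammer lying along its x, 220 mm long, 26 mm thick, head at its +x end about 75 mm across. Origin at the centre of its underside
There are look-alikes about, which are no part of the job. What is shaped like the part that bears filecase_center but blue or purple is not meant.

How it is judged:
By the outcome, as a careful person would: the job done as asked, in the order asked, and still so for the second after the job is handed in, with the robot touching nothing.
It also fails if it takes over 72 s, if anything falls off the work surface, if the arm or the gripper's body presses on something with over 40 N, if the wrist force passes 120 N, or if a joint passes its speed limit or range.

ROBOT

A 6-joint arm with a two-finger parallel gripper is mounted at the origin on the work surface. World frame = base frame: x ahead of the robot, y to its left, z up, the work surface at z = 0. Lengths are in mm, angles in degrees, forces in N, time in s.
With the tool pointing down it reaches from about 300 to 750 mm from the base axis. Payload 8.5 kg.
Tool frame: the origin (TCP) lies midway between the tips of the shut fingers; the grasp point (between the pads) lies 19 mm behind it; z points along the fingers, y is the line along which they close (so a half turn about z gives the same grasp; the last joint's range is limited). The gripper opens to 88 mm and grips with 3 to 60 N. Pads are 18 mm wide; open, the fingers measure 123 mm over their backs; the gripper's body (75 mm by 187 mm) begins 45 mm behind the grasp point.
Start: joints at [62.836, 21.807, 74.336, -0, 83.858, -12.336], TCP at [140.748, 531.667, 238.748] pointing down, gripper open.
Joint ranges: [-178.18, 178.18], [-50.72, 133.34], [12.68, 142.11], [-81.47, 261.47], [9.98, 163.14], [-165.26, 165.26]. Speed limits (degrees/s): [136.94, 136.94, 180, 180, 180, 180].

INTERFACE

Orientations are given as [roll, pitch, yaw] about the fixed x, y, z axes, in that order (R = Rz(yaw) Ry(pitch) Rx(roll)).
In Python, from cell import get_state, eyes, env gives the robot as it stands. The module is installed in compiled form; this text tells all that it offers.
- The arm moves only by the tool move_arm, never from a script. Its argument "moves" is a list of rows, each an object with "offset": the shift along the tool's x, y, z scaled (see below), a list of three; "turn": the turn about the tool's z scaled (see below). In form: [{"offset": [dx, dy, dz], "turn": turn}, ...]. A call has 1 to 10 rows; each row shifts and turns the commanded pose from where the row before left it, along the tool's axes as they then stand; what a row does not reach is not made up. The controller multiplies each number of a shift by 0.05 m and each number of a turn by 180 degrees. A row lasts 1/10 s, in which the tool goes at most 50 mm and 8.59 degrees, less where a joint would pass 70% of its speed; a pose out of reach is approached as far as the arm can. A call with a number of a shift or a turn outside -1 to 1 is refused whole. A call with a gripper value outside its range is refused whole. "gripper" is the gripper's target within -1 to 1 (shut at 1, half-way at 0, fully open at -1), set as the call begins (left out, the last holds). The fingers move at their own pace and stop on an object; the grip force is fixed at half the most. Time passes only in rows, so rows that do not move let the fingers close. It gives the time, the measured TCP pose, the force, the opening and the grip force at its end, in the units of the state.
- get_state(): the state, without advancing time (a new reading comes with each control period).
- eyes.grab_frame(name): name is "side" or "top"; returns a dict with "image" (420x560x3 uint8, red, green, blue), "z_map" (420x560 float32, mm along the optical axis (not along the pixel's ray), 0 where there is no reading), "vfov" (degrees; the focal length in pixels is half the picture's height over the tangent of half this angle, whatever the lens; pixels are square), "cx", "cy" (the principal point, pixels), "k1" (the pictures are not rectified: a ray, as slopes to the right and down, at radius r is drawn at 1 + k1 r^2 times it, then the intrinsics apply), "R" (3x3) and "t" (3): a world point X has camera coordinates R X + t. Camera axes: x right, y down, z forward; pixel columns grow to the right and rows downward; lengths in mm; the calibration is good to about 2 mm. A picture is of the moment at which its call begins.
- env.finish_job(): hands the job in; it is judged then, once.
The state is a dict: "t": time; "qpos": joint angles; "qd": joint speeds; "joint_efforts": joint torques, N m; "eef_pos": TCP position; "ee_rot": TCP orientation; "wrist_force": force on the tool from outside, world axes, zero at the start; "ft_torque": the same for the moment, N m; "grip_width": opening from 0.0 (shut) to 1.0 (fully open); "grip_force": force on a finger pad.
Only numpy, scipy, OpenCV 4.12 (cv2) and the standard library are available. Lean on these libraries where they do the work, as an engineer would, in place of code of your own. Each camera call takes 0.05 s, during which the arm holds its last target. There are 200 camera calls.

## Working session

There is one attempt and no reset: what is moved stays moved. The work goes in short steps, Python scripts to look and compute and a tool call to move; the robot and the scene stay as the last step left them, time stands still between calls to the robot, and variables do not carry over. Pictures are saved under pics/ and viewed, at most 10 in all, crops included, and the job is handed in when it is done.

Besides the shell and the picture viewer there is one more tool, called after "Request:" as a command line: name --argument value ..., lists and objects as JSON in quotes. move_arm: Moves the arm, as the interface text tells. Shifts and turns lie within -1 to 1; 1 stands for 0.05 m of shift or 180 degrees of turn. Its arguments: {"type":"object","properties":{"moves":{"type":"array","items":{"type":"object","properties":{"offset":{"type":"array","items":{"type":"number"}},"turn":{"type":"number"}}}},"gripper":{"type":"number"}},"required":["moves"]}

```bash
mkdir -p pics
cat > h.py <<'E'
import numpy as np, cv2
from cell import get_state, eyes, env
def grab(n):
    f=eyes.grab_frame(n); f['R']=np.array(f['R']); f['t']=np.array(f['t']); return f
def K(f):
    F=210/np.tan(np.radians(f['vfov'])/2); return np.array([[F,0,f['cx']],[0,F,f['cy']],[0,0,1.]]),np.array([f['k1'],0,0,0,0.])
def cloud(f):
    k,d=K(f); v,u=np.mgrid[0:420,0:560]
    p=cv2.undistortPoints(np.stack([u,v],-1).reshape(-1,1,2).astype(np.float64),k,d).reshape(420,560,2)
    z=f['z_map'][...,None].astype(float); c=np.concatenate([p*z,z],-1)
    w=(c-f['t'])@f['R']; w[f['z_map']<=0]=np.nan; return w
def save(f,n,box=None,s=1):
    im=f['image'][...,::-1]
    if box: u0,v0,u1,v1=box; im=im[v0:v1,u0:u1]
    cv2.imwrite('pics/'+n,cv2.resize(im,None,fx=s,fy=s,interpolation=cv2.INTER_CUBIC))
def proj(f,P):
    k,d=K(f); return cv2.projectPoints(np.array(P,float).reshape(-1,1,3),cv2.Rodrigues(f['R'])[0],f['t'],k,d)[0].reshape(-1,2)
E
python3 - <<'E'
from h import *
a=grab('top');b=grab('side')
cv2.imwrite('pics/top0.png',a['image'][...,::-1]);cv2.imwrite('pics/side0.png',b['image'][...,::-1])
for f in(a,b): print(f['vfov'],f['k1'],-f['R'].T@f['t'],f['R'].round(2).tolist())
np.savez('f0.npz',t=cloud(a),s=cloud(b),ti=a['image'],si=b['image'])
print(get_state())
E
```

```text
56.75539963418964 -0.04844112883131156 [ 264.61828312 -147.26899843 1418.55877504] [[0.05, -1.0, -0.0], [-0.98, -0.05, -0.2], [0.2, 0.01, -0.98]]
49.38710789360782 0.04072773178776704 [ 272.25419555  616.93450885 1083.10379451] [[-0.95, -0.31, -0.0], [-0.24, 0.74, -0.63], [0.2, -0.6, -0.77]]
{'t': 0.1, 'qpos': array([ 6.28358668e+01,  2.18347447e+01,  7.43766662e+01, -4.90326873e-04,
        8.38585969e+01, -1.23341916e+01]), 'qd': array([-0.00963518, -0.0705664 , -0.11425138, -0.02752568,  0.01711458,
        0.03263855]), 'joint_efforts': array([ 4.97908230e-03, -4.38650107e+01, -2.24912667e+01,  7.15180859e-02,
        3.41925037e-02, -9.68089148e-05]), 'eef_pos': array([140.64942231, 531.46148067, 238.2439163 ]), 'ee_rot': array([-1.79931504e+02, -1.44784089e-02,  1.65170103e+02]), 'wrist_force': array([ 0.53807241, -0.08046787, -0.32844343]), 'ft_torque': array([0.01461677, 0.04579493, 0.01795941]), 'grip_force': 0.0, 'grip_width': 1.0026316308139738}
```

View pics/top0.png

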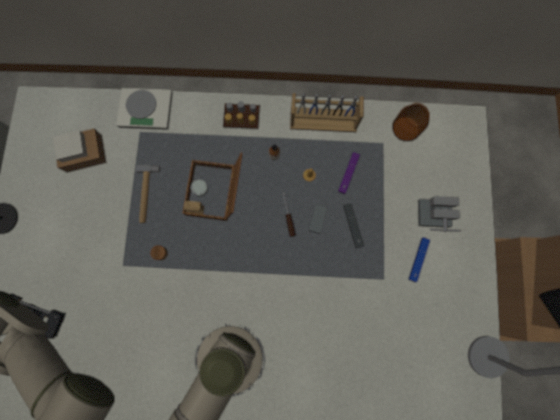

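View pics/side0.png

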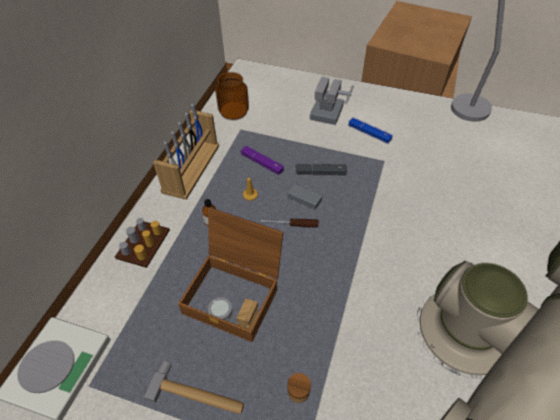

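The top view shows the box at (212,190), lid upright at (236,185), block at (193,206), tin at (200,187). File case candidates: the dark bar at (354,225), the purple one at (349,172), the blue one at (420,260). The dark one fits, since it is dark metal, on the mat and in a row with the burnisher (289,215) and the whetstone (318,218).

```bash
cat > m.py <<'E'
from h import *
d=np.load('f0.npz');T=d['t'];S=d['s'];ti=d['ti'];si=d['si']
def rect(P,n):
    r=cv2.minAreaRect(P[:,:2].astype(np.float32)); print(n,len(P),'c',np.round(r[0],1),'sz',np.round(r[1],1),'ang',round(r[2],1),'z',np.nanpercentile(P[:,2],[5,50,95]).round(1))
def reg(C,u0,v0,u1,v1,zl,zh):
    P=C[v0:v1,u0:u1].reshape(-1,3); return P[(P[:,2]>zl)&(P[:,2]<zh)]
print('mat z',np.nanmedian(T[250:265,200:300,2]),np.nanmedian(S[300:330,300:330,2]))
rect(reg(T,335,195,370,255,14,40),'file T'); rect(reg(S,290,155,352,182,14,40),'file S')
rect(reg(T,302,198,332,238,15,45),'stone T');rect(reg(S,284,182,326,210,15,45),'stone S')
rect(reg(T,278,188,300,240,6,45),'burn T');rect(reg(S,256,212,325,232,6,45),'burn S')
rect(reg(T,183,195,206,215,72,95),'block T');rect(reg(S,230,290,265,330,72,95),'block S')
rect(reg(T,188,177,211,198,22,45),'tin T');rect(reg(S,205,293,235,322,22,45),'tin S')
rect(reg(T,180,155,232,225,48,66),'rim T');rect(reg(S,175,250,280,340,48,66),'rim S')
P=reg(S,200,205,285,280,70,300);rect(P,'lid S');P=reg(T,225,145,250,225,70,300);rect(P,'lid T')
for n,a in dict(hammer=(130,160,160,225),pot=(148,242,170,262),bottle=(265,142,283,160),cone=(302,167,320,183)).items(): rect(reg(T,*a,8,120),n)
E
python3 m.py
python3 - <<'E'
import cv2
a=cv2.imread('pics/side0.png');b=cv2.imread('pics/top0.png')
x=cv2.resize(a[200:345,170:360],(760,580),interpolation=2);cv2.imwrite('pics/c1.png',x)
cv2.imwrite('pics/c2.png',cv2.resize(b[140:260,280:440],(800,600),interpolation=2))
E
```

```text
mat z 1.9088975044709002 1.7556303478241042
file T 377 c [ 491.4 -418.2] sz [163.7  31.3] ang 16.0 z [18.  25.  29.7]
file S 420 c [ 487.3 -417.5] sz [163.7  38.2] ang 14.2 z [15.5 23.6 28.5]
stone T 342 c [ 509.5 -288.3] sz [ 44.8 100.3] ang 77.7 z [21.4 27.1 32.9]
stone S 426 c [ 506.6 -289.4] sz [ 51.  101.4] ang 77.2 z [19.3 26.4 30.2]
burn T 290 c [ 525.1 -181.3] sz [191.4  77.6] ang 2.8 z [ 6.3 19.  28.8]
burn S 323 c [ 517.4 -186.3] sz [206.6  72.8] ang 19.7 z [ 6.5 19.6 28.1]
block T 158 c [522.3 159.9] sz [56.4 33.1] ang 87.0 z [80.4 87.1 91.6]
block S 345 c [518.5 158.7] sz [58.1 32.6] ang 87.8 z [76.  86.  89.7]
tin T 255 c [598.2 155.5] sz [65.1 79. ] ang 85.5 z [27.5 35.3 41.3]
tin S 442 c [599.1 156.3] sz [68.8 60.8] ang 84.2 z [30.2 34.8 38. ]
rim T 369 c [593.3 113. ] sz [161.  203.3] ang 85.5 z [50.  56.6 62.4]
rim S 1090 c [590.  110.4] sz [166.2 204.1] ang 85.3 z [49.2 56.  63.3]
lid S 3308 c [632.8 -14.6] sz [109.  313.7] ang 63.7 z [ 77.4 147.1 208.7]
lid T 389 c [584.8  11. ] sz [ 41.9 202.4] ang 85.4 z [ 85.3 187.6 212.9]
hammer 563 c [577.2 360.9] sz [235.5 108.4] ang 4.4 z [ 9.6 24.  30.2]
pot 223 c [358.7 285. ] sz [62.6 69.6] ang 9.8 z [12.8 47.2 52.1]
bottle 148 c [ 758.5 -115.7] sz [61.9 65.2] ang 6.3 z [12.3 63.  96.9]
cone 110 c [ 682.8 -253.2] sz [52.4 60.2] ang 59.4 z [ 8.5 13.5 76.5]
```

View pics/c1.png

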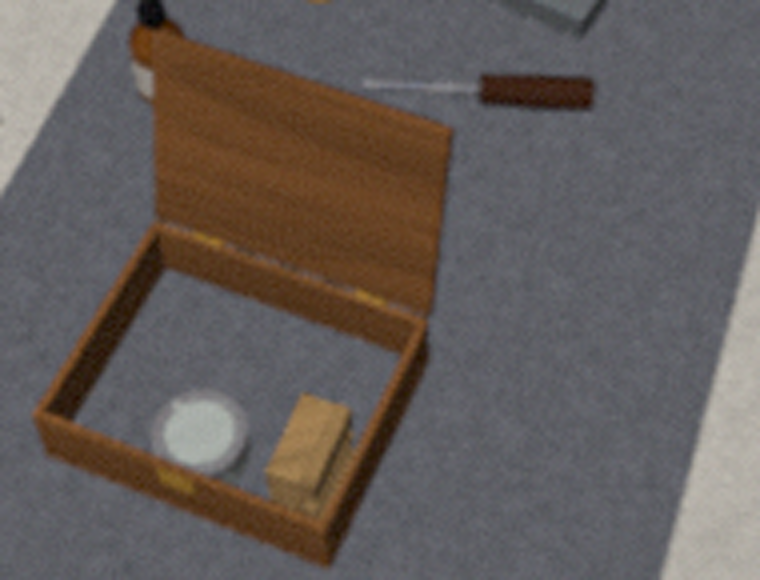

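View pics/c2.png

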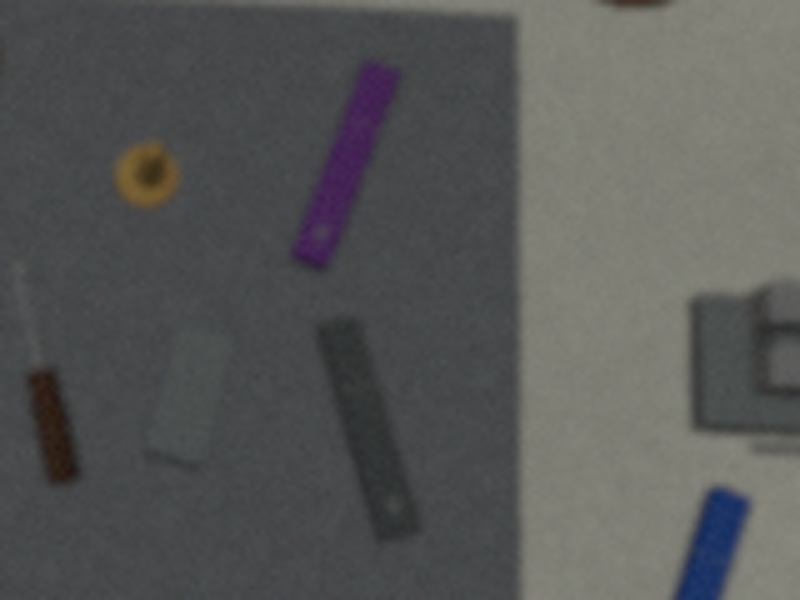

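The crop shows the dark file case at crop px (368,430), dark grey and clearly neither purple nor blue. The other crop shows the block standing at the -y end with the tin beside it. One more fit for the box frame and lid angle.

```bash
cat >> h.py <<'E'
C0=np.array([591.7,111.8]); PH=np.radians(-94.6)
BX=np.array([np.cos(PH),np.sin(PH)]); BY=np.array([-BX[1],BX[0]])
def tobox(P): P=np.asarray(P,float); q=P[...,:2]-C0; return np.stack([q@BX,q@BY]+([P[...,2]] if P.shape[-1]>2 else []),-1)
def go(x,y,z,yaw=None):
    s=get_state(); p=np.r_[C0+x*BX+y*BY,z]; return goW(p,yaw)
def goW(p,yaw=None):
    # rows needed: offset in tool axes (units 50mm) and turn units from measured pose
    s=get_state(); from scipy.spatial.transform import Rotation as Ro
    R=Ro.from_euler('xyz',s['ee_rot'],degrees=True).as_matrix()
    o=R.T@(np.array(p)-s['eef_pos'])/50; 
    t=None if yaw is None else -(((yaw-s['ee_rot'][2]+180)%360)-180)/180
    return o.round(3),t
def st():
    s=get_state(); print('t',round(s['t'],2),'pos',s['eef_pos'].round(1),'box',tobox(s['eef_pos']).round(1),'rot',s['ee_rot'].round(1),'F',s['wrist_force'].round(1),'w',round(s['grip_width'],2))
E
python3 - <<'E'
from h import *
d=np.load('f0.npz')
for C in 'ts':
    B=tobox(d[C]).reshape(-1,3); B=B[~np.isnan(B[:,0])]
    rim=B[(abs(B[:,2]-57)<5)&(abs(B[:,0])<84)&(abs(B[:,1])<106)]
    for n,ax,m in(('front',0,(rim[:,0]<-65)&(abs(rim[:,1])<60)),('-y',1,(rim[:,1]<-93)&(abs(rim[:,0])<60)),('+y',1,(rim[:,1]>88)&(abs(rim[:,0])<60))):
        q=rim[m]; s=np.polyfit(q[:,1-ax],q[:,ax],1) if len(q)>5 else None; print(C,n,len(q),np.median(q[:,ax]).round(1),np.degrees(np.arctan(s[0])).round(1))
    L=B[(B[:,2]>80)&(B[:,2]<220)&(abs(B[:,1])<95)&(B[:,0]>60)&(B[:,0]<140)]
    c=L.mean(0);n=np.linalg.svd(L-c)[2][2];print(C,'lid',len(L),c.round(1),n.round(3),'top',np.percentile(L[:,2],99), 'yawdev',np.degrees(n[1]/n[0]).round(1))
    bl=B[(B[:,2]>80)&(B[:,2]<95)&(B[:,0]<0)];print('block',bl[:,:2].min(0),bl[:,:2].max(0))
    ti=B[(B[:,2]>32)&(B[:,2]<40)&(abs(B[:,0]+43)<35)&(abs(B[:,1]-4)<36)];print('tin',np.percentile(ti,[3,97],axis=0)[:,:2].round(1).tolist())
    fl=B[(abs(B[:,0]-30)<25)&(abs(B[:,1])<60)];print('floor',np.median(fl[:,2]))
print(go(-43,-42,110,175.4),go(20,0,165,175.4));st()
E
```

```text
t front 57 -77.5 -0.3
t -y 58 -96.7 0.2
t +y 59 98.8 -0.3
t lid 343 [106.7  -0.9 173.6] [-0.964 -0.001  0.265] top 214.66927459394267 yawdev 0.1
block [-550.83401629  -89.88001339] [-14.37757583 141.61506896]
tin [[-75.9, -20.0], [-15.5, 35.2]]
floor 8.354844834426862
s front 141 -76.6 -0.0
s -y 119 -100.3 0.4
s +y 120 94.6 0.5
s lid 2870 [101.8  -1.9 151. ] [-0.971 -0.     0.24 ] top 211.2586825480669 yawdev 0.0
block [-69.3411859  -93.31689208] [-11.43454749 -59.41692607]
tin [[-64.2, -23.1], [-14.2, 31.3]]
floor 7.409837920494249
(array([-9.89 , -5.105,  2.568]), np.float64(-0.05683276383060998)) (array([-10.94 ,  -6.197,   1.47 ]), np.float64(-0.05683276383060998))
t 0.1 pos [140.6 531.5 238.2] box [-382.1 -483.3  238.2] rot [-179.9   -0.   165.2] F [ 0.5 -0.1 -0.3] w 1.0
```

Request:
move_arm --gripper 1 --moves '[{"offset": [0,0,0],"turn": -0.0284},{"offset": [0,0,0],"turn": -0.0284},{"offset": [-0.63,-0.484,0],"turn": 0},{"offset": [-0.63,-0.484,0],"turn": 0},{"offset": [-0.63,-0.484,0],"turn": 0},{"offset": [-0.63,-0.484,0],"turn": 0},{"offset": [-0.63,-0.484,0],"turn": 0},{"offset": [-0.63,-0.484,0],"turn": 0},{"offset": [-0.63,-0.484,0],"turn": 0},{"offset": [-0.63,-0.484,0],"turn": 0}]'

```text
t: 1.1
eef_pos: [377.3, 317.1, 238.6]
ee_rot: [-180.0, -0.0, 175.4]
wrist_force: [0.1, 0.6, -0.9]
grip_width: 0.117
grip_force: 0.0
```

Request:
move_arm --moves '[{"offset": [-0.63,-0.484,0],"turn": 0},{"offset": [-0.63,-0.484,0],"turn": 0},{"offset": [-0.63,-0.484,0],"turn": 0},{"offset": [-0.63,-0.484,0],"turn": 0},{"offset": [-0.63,-0.484,0],"turn": 0},{"offset": [-0.63,-0.484,0],"turn": 0},{"offset": [0,0,0],"turn": 0},{"offset": [0,0,0],"turn": 0}]'

```text
t: 1.9
eef_pos: [553.0, 158.2, 238.1]
ee_rot: [180.0, -0.1, 175.3]
wrist_force: [-0.2, 1.4, 0.6]
grip_width: 0.01
grip_force: 0.0
```

```bash
python3 -c "
from h import *
st();print(go(-43,-43,120,175.4))"
```

```text
t 1.9 pos [553.  158.2 238.1] box [-43.2 -42.3 238.1] rot [ 1.800e+02 -1.000e-01  1.753e+02] F [-0.2  1.4  0.6] w 0.01
(array([ 0.011, -0.004,  2.362]), np.float64(-0.00043192953470515424))
```

Request:
move_arm --moves '[{"offset": [0,0,0.8],"turn": 0},{"offset": [0,0,0.8],"turn": 0},{"offset": [0,0,0.8],"turn": 0},{"offset": [0,0,0.6],"turn": 0},{"offset": [0,0,0.4],"turn": 0},{"offset": [0,0,0],"turn": 0}]'

```text
t: 2.5
eef_pos: [550.9, 159.6, 66.6]
ee_rot: [-180.0, -0.3, 175.5]
wrist_force: [-0.8, 0.7, -0.1]
grip_width: 0.005
grip_force: 0.0
```

Run:
```python
from h import *
st();a=grab('side');save(a,'s1.png',(170,190,330,340),4)
B=tobox(cloud(a)); 
p=B[(B[...,2]>95)&(B[...,2]<120)&(abs(B[...,0]+43)<30)&(abs(B[...,1]+42)<25)];print('finger pts',len(p),np.percentile(p,[2,50,98],axis=0).round(1).tolist())
```

```text
t 2.5 pos [550.9 159.6  66.6] box [-44.3 -44.5  66.6] rot [-180.    -0.3  175.5] F [-0.8  0.7 -0.1] w 0.01Traceback (most recent call last):
  File "<stdin>", line 4, in <module>
    return _quantile_unchecked(
        a, q, axis, out, overwrite_input, method, keepdims, weights)
    return _ureduce(a,
                    func=_quantile_ureduce_func,
    ...<5 lines>...
                    overwrite_input=overwrite_input,
                    method=method)
    r = func(a, **kwargs)
    result = _quantile(arr,
                       quantiles=q,
    ...<2 lines>...
                       out=out,
                       weights=wgt)
    slices_having_nans = np.isnan(arr[-1, ...])
                                  ~~~^^^^^^^^^
IndexError: index -1 is out of bounds for axis 0 with size 0
```

View pics/s1.png

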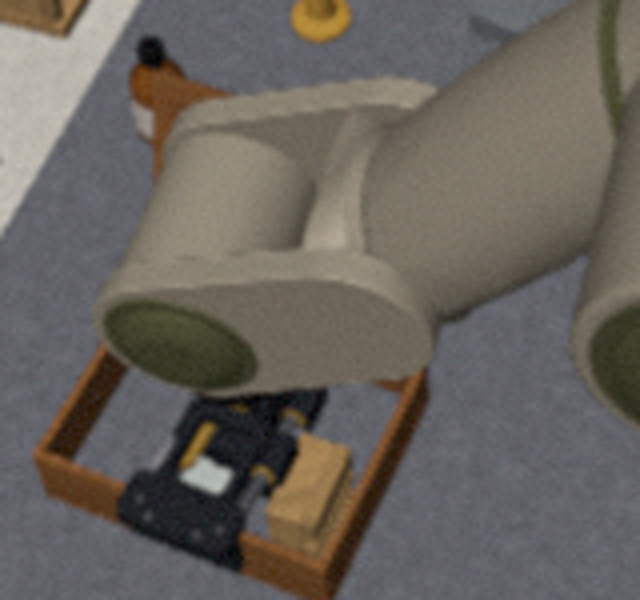

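The view shows the shut gripper inside the box between the block (crop 310,490) and the tin, with its body over the front wall and clear of the lid. I go down beside the tin.

Request:
move_arm --moves '[{"offset": [0,0,0.3],"turn": 0},{"offset": [0,0,0.3],"turn": 0},{"offset": [0,0,0.15],"turn": 0},{"offset": [0,0,0],"turn": 0},{"offset": [0,0,0],"turn": 0}]'

```text
t: 3.05
eef_pos: [553.5, 158.8, 32.3]
ee_rot: [180.0, 0.1, 175.4]
wrist_force: [0.4, 0.5, 0.9]
grip_width: 0.004
grip_force: 0.0
```

```bash
python3 -c "
from h import *
st()"
```

```text
t 3.05 pos [553.5 158.8  32.3] box [-43.8 -41.8  32.3] rot [1.800e+02 1.000e-01 1.754e+02] F [0.4 0.5 0.9] w 0.0
```

Request:
move_arm --moves '[{"offset": [0,0,0.08],"turn": 0},{"offset": [-0.1,0,0],"turn": 0},{"offset": [-0.1,0,0],"turn": 0},{"offset": [-0.12,0,0],"turn": 0},{"offset": [-0.12,0,0],"turn": 0},{"offset": [-0.12,0,0],"turn": 0},{"offset": [-0.12,0,0.04],"turn": 0},{"offset": [-0.12,0,0.04],"turn": 0},{"offset": [-0.12,0,0.04],"turn": 0},{"offset": [-0.12,0,0.04],"turn": 0}]'

```text
t: 4.05
eef_pos: [605.4, 154.4, 19.0]
ee_rot: [-180.0, -0.0, 175.4]
wrist_force: [-2.3, 0.9, 1.3]
grip_width: 0.006
grip_force: 1.0
```

Request:
move_arm --moves '[{"offset": [-0.12,0,0],"turn": 0},{"offset": [-0.12,0,0],"turn": 0},{"offset": [-0.05,0,0],"turn": 0},{"offset": [0,0,0],"turn": 0},{"offset": [0,0,0],"turn": 0}]'

```text
t: 4.55
eef_pos: [619.4, 153.2, 19.2]
ee_rot: [-180.0, 0.0, 175.4]
wrist_force: [-0.2, -0.5, -1.6]
grip_width: 0.002
grip_force: 0.5
```

```bash
python3 -c "
from h import *
st()"
```

```text
t 4.55 pos [619.4 153.2  19.2] box [-43.5  24.3  19.2] rot [-180.     0.   175.4] F [-0.2 -0.5 -1.6] w 0.0
```

Request:
move_arm --moves '[{"offset": [0.06,0,0],"turn": 0},{"offset": [0,0,-0.6],"turn": 0},{"offset": [0,0,-0.7],"turn": 0},{"offset": [0,0,-0.7],"turn": 0},{"offset": [0.7,0,0],"turn": 0},{"offset": [0.7,0,0],"turn": 0},{"offset": [0.7,0,0],"turn": 0},{"offset": [0.8,0,0],"turn": 0},{"offset": [0,0,0],"turn": 0},{"offset": [0,0,0],"turn": 0}]'

```text
t: 5.55
eef_pos: [472.3, 165.3, 120.0]
ee_rot: [180.0, 0.1, 175.4]
wrist_force: [0.4, -0.1, -0.1]
grip_width: 0.001
grip_force: 0.0
```

Run:
```python
from h import *
st();a=grab('side');b=grab('top')
for f in(a,b):
    B=tobox(cloud(f)).reshape(-1,3)
    for n,c in(('tin',(-80,28,28,-5,95,44)),('block',(-75,-100,74,-5,-45,96))):
        p=B[np.all((B>c[:3])&(B<c[3:]),1)];print(n,len(p),np.percentile(p,[3,50,97],axis=0).round(1).tolist() if len(p) else '')
```

```text
t 5.55 pos [472.3 165.3 120. ] box [ -43.7 -123.3  120. ] rot [1.800e+02 1.000e-01 1.754e+02] F [ 0.4 -0.1 -0.1] w 0.0
tin 483 [[-78.7, 34.2, 29.7], [-43.2, 64.1, 35.2], [-13.9, 93.3, 41.9]]
block 50 [[-42.3, -92.3, 76.7], [-36.1, -84.8, 86.4], [-26.7, -75.4, 90.1]]
tin 226 [[-75.7, 38.0, 29.6], [-44.7, 65.3, 35.7], [-16.9, 91.5, 41.2]]
block 42 [[-36.6, -87.8, 76.0], [-24.8, -66.2, 86.8], [-14.9, -56.5, 91.4]]
```

Request:
move_arm --moves '[{"offset": [0,-0.05,0.5],"turn": 0},{"offset": [0,0,0.5],"turn": 0},{"offset": [-0.1,0,0],"turn": 0},{"offset": [-0.2,0,0],"turn": 0},{"offset": [-0.12,0,0],"turn": 0},{"offset": [-0.1,0,0],"turn": 0},{"offset": [-0.1,0,0],"turn": 0},{"offset": [-0.08,0,0],"turn": 0},{"offset": [-0.08,0,0],"turn": 0},{"offset": [-0.08,0,0],"turn": 0}]'

```text
t: 6.65
eef_pos: [514.8, 159.2, 69.3]
ee_rot: [180.0, 0.0, 175.4]
wrist_force: [-0.2, 0.1, -0.9]
grip_width: 0.007
grip_force: 0.0
```

Request:
move_arm --moves '[{"offset": [-0.06,0,0],"turn": 0},{"offset": [-0.06,0,0],"turn": 0},{"offset": [-0.06,0,0],"turn": 0}]'

```text
t: 6.95
eef_pos: [523.7, 158.4, 69.3]
ee_rot: [-180.0, -0.0, 175.4]
wrist_force: [-0.1, 0.7, 0.5]
grip_width: 0.008
grip_force: 0.0
```

Run:
```python
from h import *
st();a=grab('side');save(a,'s2.png',(170,240,300,340),5)
```

```text
t 6.95 pos [523.7 158.4  69.3] box [-41.  -71.5  69.3] rot [-180.    -0.   175.4] F [-0.1  0.7  0.5] w 0.01
```

View pics/s2.png

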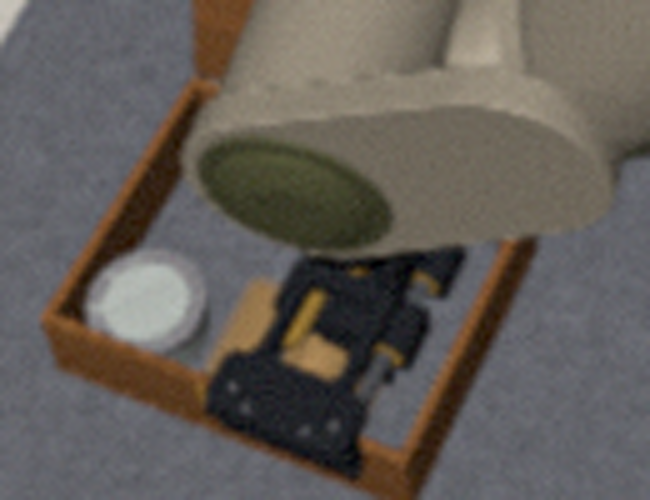

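The block now lies on the floor behind the gripper (crop ~290,330), with the tin upright at (145,300). I rise and head for the case, and will measure once clear.

Request:
move_arm --gripper -1 --moves '[{"offset": [0,0,-0.7],"turn": 0},{"offset": [0,0,-0.8],"turn": 0},{"offset": [0,0,-0.8],"turn": 0},{"offset": [0,0,-0.8],"turn": 0},{"offset": [0,0,-0.8],"turn": 0},{"offset": [0,-0.824,0],"turn": 0},{"offset": [0,-0.824,0],"turn": 0},{"offset": [0,-0.824,0],"turn": 0},{"offset": [0,-0.824,0],"turn": 0},{"offset": [0,-0.824,0],"turn": 0}]'

```text
t: 8.0
eef_pos: [506.5, -48.4, 264.4]
ee_rot: [180.0, 0.0, 175.4]
wrist_force: [1.0, -0.3, 0.1]
grip_width: 0.886
grip_force: 0.0
```

Request:
move_arm --moves '[{"offset": [0,-0.824,0],"turn": 0},{"offset": [0,-0.824,0],"turn": 0},{"offset": [0,-0.824,0],"turn": 0},{"offset": [0,-0.824,0],"turn": 0},{"offset": [0,-0.824,0],"turn": 0},{"offset": [0,-0.824,0],"turn": 0},{"offset": [0,-0.824,0],"turn": 0},{"offset": [0,-0.824,0],"turn": 0},{"offset": [0,-0.824,0],"turn": 0}]'

```text
t: 8.9
eef_pos: [476.8, -418.1, 264.2]
ee_rot: [180.0, -0.0, 175.4]
wrist_force: [1.3, -0.3, -0.7]
grip_width: 1.002
grip_force: 0.0
```

Request:
move_arm --moves '[{"offset": [0,0,0],"turn": -0.0372},{"offset": [0,0,0],"turn": -0.0372},{"offset": [0,0,0],"turn": -0.0372},{"offset": [0,0,0],"turn": 0}]'

```text
t: 9.3
eef_pos: [477.2, -416.5, 264.1]
ee_rot: [180.0, -0.0, -164.5]
wrist_force: [0.6, -0.6, -0.1]
grip_width: 1.0
grip_force: 0.0
```

Run:
```python
from h import *
st();a=grab('side');b=grab('top');save(a,'s3.png',(170,195,330,340),4)
for f in(a,b):
    B=tobox(cloud(f)).reshape(-1,3)
    for n,c in(('tin',(-80,26,31,-5,97,44)),('block',(-74,-92,35,5,25,48))):
        p=B[np.all((B>c[:3])&(B<c[3:]),1)];print(n,len(p),np.percentile(p,[3,50,97],axis=0).round(1).tolist(),cv2.minAreaRect(p[:,:2].astype(np.float32)))
    W=cloud(f).reshape(-1,3);p=W[(abs(W[:,0]-490)<95)&(abs(W[:,1]+418)<50)&(abs(W[:,2]-25)<6)]
    if len(p)>50:print('case',len(p),cv2.minAreaRect(p[:,:2].astype(np.float32)))
    L=B[(B[:,2]>75)&(B[:,2]<205)&(abs(B[:,1])<95)&(B[:,0]>60)&(B[:,0]<130)]
    if len(L)>50:n=np.linalg.svd(L-L.mean(0))[2][2];print('lid deg',90+np.degrees(np.arctan2(abs(n[2]),abs(n[0]))))
print(goW([489.5,-418,60],195.5))
```

```text
t 9.3 pos [ 477.2 -416.5  264.1] box [535.8 -71.8 264.1] rot [ 180.    -0.  -164.5] F [ 0.6 -0.6 -0.1] w 1.0
tin 466 [[-78.4, 34.7, 31.7], [-42.7, 64.4, 35.3], [-12.9, 93.4, 41.9]] ((-42.60099411010742, 60.99048614501953), (70.01789855957031, 74.4111557006836), 89.29103088378906)
block 383 [[-64.3, -58.2, 35.5], [-40.9, -14.9, 38.5], [-15.9, 19.1, 42.5]] ((-39.66359329223633, -19.01862335205078), (53.5485725402832, 80.45797729492188), 1.3274774551391602)
case 363 ((487.5201416015625, -418.1800537109375), (163.23245239257812, 38.52116012573242), 14.677504539489746)
lid deg 103.60244680722037
tin 220 [[-75.5, 38.8, 31.8], [-44.6, 67.2, 36.2], [-16.1, 96.5, 41.4]] ((-41.91593933105469, 62.96071243286133), (67.8136978149414, 68.79438781738281), 89.94053649902344)
block 209 [[-72.6, -55.2, 35.6], [-46.9, -11.8, 39.6], [-18.6, 22.9, 45.1]] ((-45.47751235961914, -23.32977294921875), (57.25810623168945, 96.63341522216797), 0.9147534966468811)
lid deg 103.56692174039578
(array([-0.229, -0.097,  4.084]), np.float64(-0.0010465278822752882))
```

View pics/s3.png

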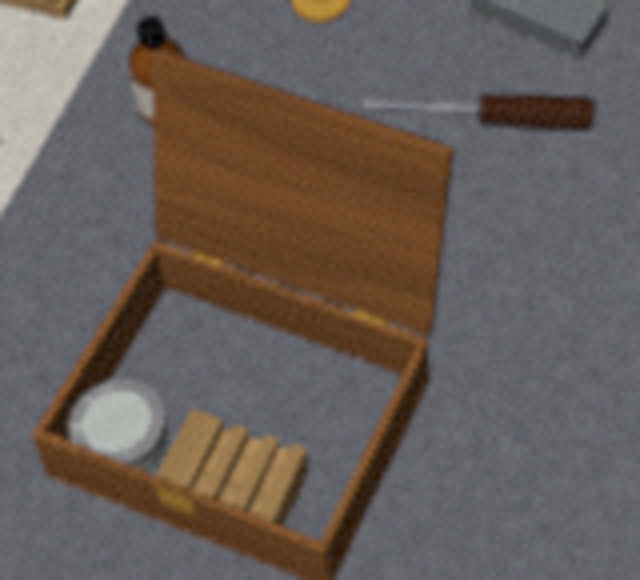

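The block lies flat, slots up (crop ~235,470), the tin is upright (115,420), and there is clear floor on the hinge side. Now down onto the dark file case.

Request:
move_arm --moves '[{"offset": [-0.23,-0.1,0.7],"turn": 0},{"offset": [0,0,0.8],"turn": 0},{"offset": [0,0,0.8],"turn": 0},{"offset": [0,0,0.8],"turn": 0},{"offset": [0,0,0.8],"turn": 0},{"offset": [0,0,0.5],"turn": 0},{"offset": [0,0,0.3],"turn": 0},{"offset": [0,0,0.2],"turn": 0},{"offset": [0,0,0.05],"turn": 0},{"offset": [0,0,0],"turn": 0}]'

```text
t: 10.4
eef_pos: [489.8, -418.4, 17.1]
ee_rot: [-180.0, 0.0, -164.6]
wrist_force: [0.0, -0.1, 0.5]
grip_width: 1.002
grip_force: 0.0
```

Request:
move_arm --gripper 1 --moves '[{"offset": [0,0,0],"turn": 0},{"offset": [0,0,0],"turn": 0},{"offset": [0,0,0],"turn": 0},{"offset": [0,0,0],"turn": 0},{"offset": [0,0,0],"turn": 0},{"offset": [0,0,0],"turn": 0},{"offset": [0,0,0],"turn": 0},{"offset": [0,0,0],"turn": 0},{"offset": [0,0,0],"turn": 0}]'

```text
t: 11.3
eef_pos: [489.6, -418.3, 16.8]
ee_rot: [-180.0, 0.0, -164.5]
wrist_force: [-0.1, -0.2, 0.0]
grip_width: 0.335
grip_force: 29.8
```

Request:
move_arm --moves '[{"offset": [0,0,-0.2],"turn": 0},{"offset": [0,0,-0.5],"turn": 0},{"offset": [0,0,-0.7],"turn": 0},{"offset": [0,0,-0.7],"turn": 0},{"offset": [0,0,-0.8],"turn": 0},{"offset": [0,0,-0.8],"turn": 0},{"offset": [0,0,-0.7],"turn": 0.0372},{"offset": [0,0,-0.6],"turn": 0.0372},{"offset": [0,0,0],"turn": 0.0367},{"offset": [0,0,0],"turn": 0}]'

```text
t: 12.3
eef_pos: [489.5, -418.0, 267.8]
ee_rot: [-180.0, 0.0, 175.4]
wrist_force: [0.7, 0.0, -3.4]
grip_width: 0.334
grip_force: 29.8
```

Run:
```python
from h import *
st();a=grab('side');b=grab('top')
s=get_state()['eef_pos']
for f in(a,b):
    W=cloud(f).reshape(-1,3);p=W[(abs(W[:,0]-s[0])<110)&(abs(W[:,1]-s[1])<50)&(abs(W[:,2]-s[2]+2)<16)];B=tobox(p)
    if len(p)>30:print('case',len(p),np.percentile(B,[3,50,97],axis=0).round(1).tolist(),cv2.minAreaRect(B[:,:2].astype(np.float32)))
print(go(4,0,270,175.4))
```

```text
t 12.3 pos [ 489.5 -418.   267.8] box [536.3 -59.4 267.8] rot [-180.     0.   175.4] F [ 0.7  0.  -3.4] w 0.33
case 202 [[509.4, -61.2, 254.0], [522.1, -11.8, 268.1], [539.4, 18.3, 278.0]] ((526.154296875, -23.736072540283203), (92.1982650756836, 31.176822662353516), 81.47885131835938)
case 31 [[522.4, -83.7, 271.5], [538.5, -72.2, 274.7], [548.1, 4.2, 277.7]] ((532.8853759765625, -40.78559875488281), (16.000503540039062, 94.84304809570312), 11.874099731445312)
(array([-1.239, 10.638, -0.064]), np.float64(0.0014657724286847283))
```

Request:
move_arm --moves '[{"offset": [-0.085,0.4,0],"turn": 0},{"offset": [-0.085,0.766,0],"turn": 0},{"offset": [-0.085,0.766,0],"turn": 0},{"offset": [-0.085,0.766,0],"turn": 0},{"offset": [-0.085,0.766,0],"turn": 0},{"offset": [-0.085,0.766,0],"turn": 0},{"offset": [-0.085,0.766,0],"turn": 0},{"offset": [-0.085,0.766,0],"turn": 0},{"offset": [-0.085,0.766,0],"turn": 0},{"offset": [-0.085,0.766,0],"turn": 0}]'

```text
t: 13.4
eef_pos: [560.2, -55.4, 266.4]
ee_rot: [180.0, -0.1, 175.6]
wrist_force: [0.3, 0.2, -2.0]
grip_width: 0.335
grip_force: 29.8
```

Request:
move_arm --moves '[{"offset": [-0.085,0.766,0],"turn": 0},{"offset": [-0.085,0.766,0],"turn": 0},{"offset": [-0.085,0.766,0],"turn": 0},{"offset": [-0.085,0.766,0],"turn": 0},{"offset": [0,0.4,0],"turn": 0},{"offset": [0,0,0],"turn": 0},{"offset": [0,0,0],"turn": 0}]'

```text
t: 14.1
eef_pos: [590.7, 113.8, 266.3]
ee_rot: [-180.0, -0.1, 175.6]
wrist_force: [0.1, -0.8, -1.9]
grip_width: 0.336
grip_force: 29.8
```

Run:
```python
from h import *
st();a=grab('side');save(a,'s4.png',(150,140,350,290),3)
print(go(0,0,70,175.4))
```

```text
t 14.1 pos [590.7 113.8 266.3] box [ -1.9  -1.2 266.3] rot [-1.800e+02 -1.000e-01  1.756e+02] F [ 0.1 -0.8 -1.9] w 0.34
(array([-0.022, -0.023,  3.929]), np.float64(0.000732107355293326))
```

View pics/s4.png

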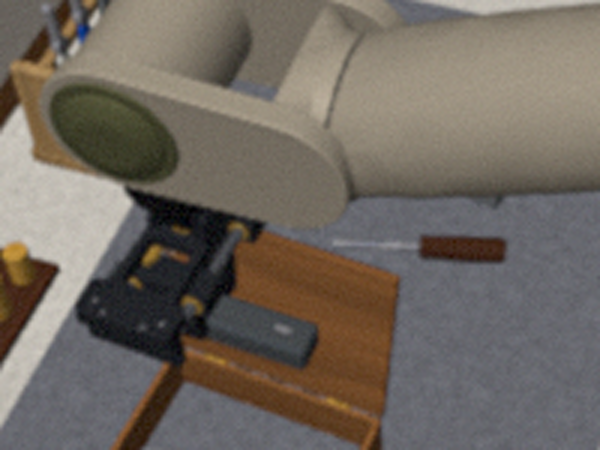

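The case hangs level and parallel to the box in the gripper (crop 265,330). Lowering.

Request:
move_arm --moves '[{"offset": [-0.022,-0.02,0.6],"turn": 0},{"offset": [0,0,0.8],"turn": 0},{"offset": [0,0,0.8],"turn": 0},{"offset": [0,0,0.6],"turn": 0},{"offset": [0,0,0.5],"turn": 0},{"offset": [0,0,0.3],"turn": 0},{"offset": [0,0,0.2],"turn": 0},{"offset": [0,0,0],"turn": 0},{"offset": [0,0,0],"turn": 0}]'

```text
t: 15.05
eef_pos: [592.7, 111.8, 77.5]
ee_rot: [180.0, 0.1, 175.5]
wrist_force: [-0.0, 0.1, -1.7]
grip_width: 0.335
grip_force: 29.8
```

```bash
python3 -c "
from h import *
st()
print(go(4,0,50,175.4))
a=grab('side');b=grab('top')
for f in (a,b):
    B=tobox(cloud(f)).reshape(-1,3);L=B[(B[:,2]>120)&(B[:,2]<205)&(abs(B[:,1])<95)&(B[:,0]>88)&(B[:,0]<140)]
    if len(L)>50:
        n=np.linalg.svd(L-L.mean(0))[2][2];print('lid deg',len(L),90+np.degrees(np.arctan2(abs(n[2]),abs(n[0]))),L.mean(0))
    p=B[(abs(B[:,2]-66)<8)&(abs(B[:,0])<40)&(abs(B[:,1])<90)];print('case',len(p),np.percentile(p,[3,97],axis=0).round(1).tolist() if len(p) else '')
"
```

```text
t 15.05 pos [592.7 111.8  77.5] box [-0.1  1.  77.5] rot [1.800e+02 1.000e-01 1.755e+02] F [-0.   0.1 -1.7] w 0.33
(array([ 0.021, -0.081,  0.551]), np.float64(0.0003399325625406075))
lid deg 137 103.84863685194554 [ 98.63979242 -80.76859005 138.88269958]
case 54 [[-13.0, -82.5, 64.3], [8.5, -6.9, 73.7]]
lid deg 181 98.92574205863855 [ 1.00543908e+02 -5.36754217e-02  1.69545585e+02]
case 8 [[-7.7, -79.6, 65.7], [17.1, -29.4, 73.8]]
```

Request:
move_arm --moves '[{"offset": [0,0,0.15],"turn": 0},{"offset": [0,0,0.15],"turn": 0},{"offset": [0,-0.04,0],"turn": 0},{"offset": [0,-0.04,0],"turn": 0},{"offset": [0,-0.04,0],"turn": 0},{"offset": [0,0,0],"turn": 0}]'

```text
t: 15.75
eef_pos: [592.0, 105.9, 62.0]
ee_rot: [-180.0, 0.0, 175.5]
wrist_force: [-0.3, -0.2, -1.9]
grip_width: 0.337
grip_force: 29.8
```

```bash
python3 -c "
from h import *
st()"
```

```text
t 15.75 pos [592.  105.9  62. ] box [ 5.9  0.8 62. ] rot [-180.     0.   175.5] F [-0.3 -0.2 -1.9] w 0.34
```

Request:
move_arm --moves '[{"offset": [0,0,0.12],"turn": 0},{"offset": [0,0,0.12],"turn": 0},{"offset": [0,0,0],"turn": 0}]'

```text
t: 16.05
eef_pos: [591.4, 106.5, 48.7]
ee_rot: [180.0, -0.1, 175.5]
wrist_force: [1.2, 1.1, -2.2]
grip_width: 0.335
grip_force: 29.8
```

Request:
move_arm --moves '[{"offset": [0,-0.03,0.06],"turn": 0},{"offset": [0,-0.03,0],"turn": 0},{"offset": [0,0,0],"turn": 0}]'

```text
t: 16.35
eef_pos: [591.5, 103.3, 46.7]
ee_rot: [180.0, -0.0, 175.5]
wrist_force: [-0.5, 3.9, -1.5]
grip_width: 0.336
grip_force: 29.8
```

Request:
move_arm --moves '[{"offset": [0,-0.04,0],"turn": 0},{"offset": [0,-0.04,0],"turn": 0},{"offset": [0,0,0],"turn": 0}]'

```text
t: 16.65
eef_pos: [591.4, 101.6, 47.0]
ee_rot: [179.8, 0.0, 175.5]
wrist_force: [2.8, 17.5, -2.8]
grip_width: 0.335
grip_force: 29.8
```

```bash
python3 -c "
from h import *
st()
for f in (grab('side'),grab('top')):
    B=tobox(cloud(f)).reshape(-1,3);L=B[(B[:,2]>120)&(B[:,2]<205)&(abs(B[:,1])<95)&(B[:,0]>88)&(B[:,0]<140)]
    n=np.linalg.svd(L-L.mean(0))[2][2];print('lid deg',len(L),90+np.degrees(np.arctan2(abs(n[2]),abs(n[0]))),L.mean(0).round(1),np.percentile(B[(abs(B[:,1])<95)&(B[:,0]>70)&(B[:,0]<160)&(B[:,2]>195)&(B[:,2]<222)],[50,97],axis=0).round(1).tolist())
"
```

```text
t 16.65 pos [591.4 101.6  47. ] box [10.2  0.5 47. ] rot [179.8   0.  175.5] F [ 2.8 17.5 -2.8] w 0.34Traceback (most recent call last):
  File "<string>", line 6, in <module>
    n=np.linalg.svd(L-L.mean(0))[2][2];print('lid deg',len(L),90+np.degrees(np.arctan2(abs(n[2]),abs(n[0]))),L.mean(0).round(1),np.percentile(B[(abs(B[:,1])<95)&(B[:,0]>70)&(B[:,0]<160)&(B[:,2]>195)&(B[:,2]<222)],[50,97],axis=0).round(1).tolist())
                                                                                                                                ~~~~~~~~~~~~~^^^^^^^^^^^^^^^^^^^^^^^^^^^^^^^^^^^^^^^^^^^^^^^^^^^^^^^^^^^^^^^^^^^^^^^^^^^^^^^^^^^^^^^
    return _quantile_unchecked(
        a, q, axis, out, overwrite_input, method, keepdims, weights)
    return _ureduce(a,
                    func=_quantile_ureduce_func,
    ...<5 lines>...
                    overwrite_input=overwrite_input,
                    method=method)
    r = func(a, **kwargs)
    result = _quantile(arr,
                       quantiles=q,
    ...<2 lines>...
                       out=out,
                       weights=wgt)
    slices_having_nans = np.isnan(arr[-1, ...])
                                  ~~~^^^^^^^^^
IndexError: index -1 is out of bounds for axis 0 with size 0
```

Request:
move_arm --moves '[{"offset": [0,0.06,0],"turn": 0},{"offset": [0,0.05,0.04],"turn": 0},{"offset": [0,0,0.02],"turn": 0},{"offset": [0,0,0],"turn": 0}]'

```text
t: 17.15
eef_pos: [591.6, 104.3, 43.5]
ee_rot: [-180.0, -0.0, 175.5]
wrist_force: [-0.2, -0.0, -2.1]
grip_width: 0.337
grip_force: 29.8
```

```bash
python3 -c "
from h import *
st()"
```

```text
t 17.15 pos [591.6 104.3  43.5] box [ 7.4  0.5 43.5] rot [-180.    -0.   175.5] F [-0.2 -0.  -2.1] w 0.34
```

Request:
move_arm --gripper -0.1 --moves '[{"offset": [0,0,0],"turn": 0},{"offset": [0,0,0],"turn": 0},{"offset": [0,0,0],"turn": 0},{"offset": [0,0,0],"turn": 0},{"offset": [0,0,0],"turn": 0},{"offset": [0,0,-0.3],"turn": 0},{"offset": [0,0.2,-0.8],"turn": 0},{"offset": [0,0.4,-0.8],"turn": 0},{"offset": [0,0.4,-0.8],"turn": 0},{"offset": [0,0,-0.8],"turn": 0}]'

```text
t: 18.15
eef_pos: [595.2, 156.6, 220.5]
ee_rot: [180.0, 0.0, 175.6]
wrist_force: [1.4, -0.3, -0.3]
grip_width: 0.55
grip_force: 0.0
```

Request:
move_arm --gripper 1 --moves '[{"offset": [0.8,0,-0.5],"turn": 0.045},{"offset": [0.8,0,0],"turn": 0.045},{"offset": [0.8,0,0],"turn": 0},{"offset": [0.8,0,0],"turn": 0},{"offset": [0,0,0],"turn": 0}]'

```text
t: 18.65
eef_pos: [438.3, 196.0, 244.4]
ee_rot: [180.0, -0.0, 159.4]
wrist_force: [0.5, 0.1, -0.0]
grip_width: 0.118
grip_force: 0.0
```

Run:
```python
from h import *
st();a=grab('side');b=grab('top');save(a,'s5.png',(170,205,330,340),4)
for f in(a,b):
    B=tobox(cloud(f)).reshape(-1,3)
    for n,c in(('tin',(-80,26,31,-10,97,44)),('case',(-10,-96,20,60,96,50)),('block',(-74,-92,35,-10,25,48))):
        p=B[np.all((B>c[:3])&(B<c[3:]),1)]
        if len(p)>20: print(n,len(p),np.percentile(p,[3,50,97],axis=0).round(1).tolist(),cv2.minAreaRect(p[:,:2].astype(np.float32)))
```

```text
t 18.65 pos [438.3 196.  244.4] box [ -71.6 -159.7  244.4] rot [180.   -0.  159.4] F [ 0.5  0.1 -0. ] w 0.12
tin 449 [[-78.5, 34.9, 31.8], [-43.5, 64.1, 35.2], [-14.7, 93.2, 41.9]] ((-45.21894454956055, 61.47365188598633), (69.74119567871094, 68.91407775878906), 89.99847412109375)
case 441 [[-7.2, -60.6, 22.1], [9.7, 51.9, 30.4], [50.8, 94.3, 46.0]] ((24.035533905029297, 12.291015625), (165.72506713867188, 68.30941772460938), 88.88146209716797)
block 313 [[-65.2, -58.0, 35.6], [-45.7, -2.2, 38.6], [-19.0, 19.5, 42.4]] ((-40.67009735107422, -19.369121551513672), (81.37157440185547, 50.63614273071289), 89.63984680175781)
tin 218 [[-75.5, 37.1, 31.7], [-43.9, 65.4, 36.2], [-15.6, 95.0, 41.5]] ((-43.52574920654297, 62.67227554321289), (66.85209655761719, 68.47908020019531), 0.07763399928808212)
case 377 [[-6.1, -75.5, 23.3], [9.4, 0.9, 30.8], [24.1, 81.4, 37.1]] ((8.69764518737793, 9.066192626953125), (177.39923095703125, 47.4091682434082), 85.87385559082031)
block 209 [[-71.9, -55.1, 35.6], [-44.1, -10.6, 39.6], [-18.8, 22.1, 44.0]] ((-44.69180679321289, -15.907577514648438), (56.7808952331543, 81.11933898925781), 2.115374803543091)
```

View pics/s5.png

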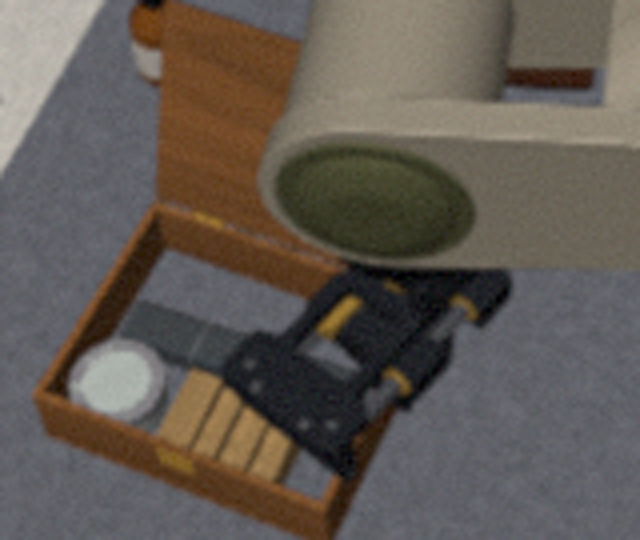

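The tin (crop 115,380), block (230,425) and case (170,335, behind the gripper) all sit flat below the rim. I turn the tool for the lid.

Request:
move_arm --moves '[{"offset": [0,0,-0.3],"turn": 0.0457},{"offset": [0,0,0],"turn": 0.0457},{"offset": [0,0,0],"turn": 0.0457},{"offset": [0,0,0],"turn": 0.0457},{"offset": [0,0,0],"turn": 0.0457},{"offset": [0,0,0],"turn": 0.0457},{"offset": [0,0,0],"turn": 0.0457},{"offset": [0,0,0],"turn": 0.0457},{"offset": [0,0,0],"turn": 0.0457},{"offset": [0,0,0],"turn": 0}]'

```text
t: 19.75
eef_pos: [443.2, 194.3, 258.5]
ee_rot: [-180.0, 0.0, 85.1]
wrist_force: [-0.5, 0.3, -0.8]
grip_width: 0.006
grip_force: 0.0
```

Run:
```python
from h import *
st();print(go(170,0,260,85.4))
for f in(grab('side'),grab('top')):
    B=tobox(cloud(f)).reshape(-1,3);L=B[(B[:,2]>75)&(B[:,2]<205)&(abs(B[:,1])<95)&(B[:,0]>70)&(B[:,0]<140)]
    if len(L)>50:n=np.linalg.svd(L-L.mean(0))[2][2];print('lid deg',len(L),90+np.degrees(np.arctan2(abs(n[2]),abs(n[0]))),np.percentile(L,97,axis=0))
    for n,c in(('case',(-10,-96,20,60,30,40)),):
        p=B[np.all((B>c[:3])&(B<c[3:]),1)]
        if len(p)>20: print(n,len(p),np.percentile(p,[3,50,97],axis=0).round(1).tolist())
```

```text
t 19.75 pos [443.2 194.3 258.5] box [ -70.3 -154.7  258.5] rot [-180.     0.    85.1] F [-0.5  0.3 -0.8] w 0.01
(array([-4.791,  3.117, -0.03 ]), np.float64(-0.0015518925874022532))
lid deg 974 109.20439577604522 [130.25509106  92.67656685 203.30731442]
case 516 [[-5.2, -81.2, 21.7], [7.6, -28.8, 29.8], [24.3, 26.5, 33.7]]
lid deg 474 109.82512699947134 [134.05090225  88.92157225 204.05339931]
case 253 [[-4.6, -77.0, 24.6], [10.1, -26.8, 30.9], [24.6, 26.1, 36.6]]
```

Request:
move_arm --moves '[{"offset": [-0.69,0.445,0],"turn": 0},{"offset": [-0.69,0.445,0],"turn": 0},{"offset": [-0.69,0.445,0],"turn": 0},{"offset": [-0.69,0.445,0],"turn": 0},{"offset": [-0.69,0.445,0],"turn": 0},{"offset": [-0.69,0.445,0],"turn": 0},{"offset": [-0.69,0.445,0],"turn": 0},{"offset": [0,0,0],"turn": 0}]'

```text
t: 20.65
eef_pos: [578.8, -63.2, 257.5]
ee_rot: [-180.0, 0.0, 85.2]
wrist_force: [-0.7, 0.4, 0.2]
grip_width: 0.004
grip_force: 0.0
```

Request:
move_arm --moves '[{"offset": [0,0,0.6],"turn": 0},{"offset": [0,0,0.6],"turn": 0},{"offset": [0,0,0.4],"turn": 0},{"offset": [0,0,0],"turn": 0},{"offset": [0,0,0],"turn": 0}]'

```text
t: 21.15
eef_pos: [577.4, -58.5, 179.4]
ee_rot: [180.0, 0.0, 85.3]
wrist_force: [-0.1, -0.5, 1.2]
grip_width: 0.004
grip_force: 0.0
```

```bash
python3 -c "
from h import *
st()"
```

```text
t 21.15 pos [577.4 -58.5 179.4] box [170.9  -0.6 179.4] rot [180.    0.   85.3] F [-0.1 -0.5  1.2] w 0.0
```

Request:
move_arm --moves '[{"offset": [0.3,0,0.05],"turn": 0},{"offset": [0.2,0,0],"turn": 0},{"offset": [0.2,0,0],"turn": 0},{"offset": [0.2,0,0],"turn": 0},{"offset": [0.2,0,0],"turn": 0},{"offset": [0.2,0,0],"turn": 0},{"offset": [0.2,0,0],"turn": 0},{"offset": [0,0,0],"turn": 0}]'

```text
t: 21.95
eef_pos: [583.3, 17.5, 176.0]
ee_rot: [-180.0, -0.0, 85.3]
wrist_force: [0.3, -0.5, -0.7]
grip_width: 0.008
grip_force: 0.0
```

Request:
move_arm --moves '[{"offset": [0.28,0,0],"turn": 0},{"offset": [0.28,0,0.04],"turn": 0},{"offset": [0.28,0,0.04],"turn": 0},{"offset": [0.26,0,0.1],"turn": 0},{"offset": [0.26,0,0.11],"turn": 0},{"offset": [0.24,0,0.12],"turn": 0},{"offset": [0,0,0],"turn": 0}]'

```text
t: 22.65
eef_pos: [589.6, 97.5, 154.5]
ee_rot: [-179.9, -0.0, 85.3]
wrist_force: [-0.5, -0.3, -0.6]
grip_width: 0.005
grip_force: 0.0
```

```bash
python3 -c "
from h import *
st()"
```

```text
t 22.65 pos [589.6  97.5 154.5] box [ 14.4  -1.  154.5] rot [-179.9   -0.    85.3] F [-0.5 -0.3 -0.6] w 0.0
```

Request:
move_arm --moves '[{"offset": [0.2,0,0.177],"turn": 0},{"offset": [0.2,0,0.177],"turn": 0},{"offset": [0.2,0,0.177],"turn": 0},{"offset": [0.13,0,0.187],"turn": 0},{"offset": [0.13,0,0.187],"turn": 0},{"offset": [0.13,0,0.187],"turn": 0},{"offset": [0.08,0,0.147],"turn": 0},{"offset": [0.07,0,0.147],"turn": 0},{"offset": [0.07,0,0.147],"turn": 0},{"offset": [0,0,0],"turn": 0}]'

```text
t: 23.65
eef_pos: [594.6, 156.3, 78.0]
ee_rot: [-179.9, -0.0, 85.3]
wrist_force: [0.6, 0.2, 0.0]
grip_width: 0.001
grip_force: 0.0
```

```bash
python3 -c "
from h import *
st()
for f in (grab('side'),grab('top')):
    B=tobox(cloud(f)).reshape(-1,3);L=B[(B[:,2]>55)&(B[:,2]<100)&((abs(B[:,1])>45)&(abs(B[:,1])<98))&(B[:,0]>-75)&(B[:,0]<70)]
    print(len(L),np.linalg.lstsq(np.c_[L[:,:2],np.ones(len(L))],L[:,2],rcond=None)[0] if len(L)>20 else '')
"
```

```text
t 23.65 pos [594.6 156.3  78. ] box [-44.6  -0.7  78. ] rot [-179.9   -0.    85.3] F [0.6 0.2 0. ] w 0.0
1133 [-8.00113675e-02  4.07618386e-04  7.24533269e+01]
874 [-9.06755338e-02  2.60708577e-03  7.32185575e+01]
```

Request:
move_arm --moves '[{"offset": [0.05,0,0.06],"turn": 0},{"offset": [0.05,0,0.06],"turn": 0},{"offset": [0,0,0.06],"turn": 0},{"offset": [0,0,0.04],"turn": 0},{"offset": [0,0,0.02],"turn": 0},{"offset": [0,0,0],"turn": 0}]'

```text
t: 24.35
eef_pos: [595.3, 160.9, 66.9]
ee_rot: [-180.0, 0.0, 85.3]
wrist_force: [0.9, 0.4, -0.4]
grip_width: 0.003
grip_force: 0.0
```

Request:
move_arm --moves '[{"offset": [0,0,0.02],"turn": 0},{"offset": [0,0,0.02],"turn": 0},{"offset": [0,0,0],"turn": 0}]'

```text
t: 24.65
eef_pos: [595.4, 160.9, 65.0]
ee_rot: [-180.0, 0.0, 85.3]
wrist_force: [-0.4, 0.4, -0.5]
grip_width: -0.0
grip_force: 0.0
```

Request:
move_arm --moves '[{"offset": [0,0,0.02],"turn": 0},{"offset": [0,0,0],"turn": 0}]'

```text
t: 24.85
eef_pos: [595.4, 160.9, 64.9]
ee_rot: [180.0, 0.0, 85.3]
wrist_force: [-2.9, -0.4, 5.7]
grip_width: 0.005
grip_force: 3.3
```

Request:
move_arm --moves '[{"offset": [0,0,0.02],"turn": 0},{"offset": [0,0,0],"turn": 0}]'

```text
t: 25.05
eef_pos: [595.5, 160.9, 64.8]
ee_rot: [179.9, 0.0, 85.3]
wrist_force: [-4.8, -1.7, 12.1]
grip_width: 0.006
grip_force: 6.8
```

```bash
python3 -c "
from h import *
st()
for f in (grab('side'),grab('top')):
    B=tobox(cloud(f)).reshape(-1,3);L=B[(B[:,2]>57)&(B[:,2]<90)&((abs(B[:,1])>45)&(abs(B[:,1])<98))&(B[:,0]>-75)&(B[:,0]<70)]
    print(len(L),np.linalg.lstsq(np.c_[L[:,:2],np.ones(len(L))],L[:,2],rcond=None)[0])
"
```

```text
t 25.05 pos [595.5 160.9  64.8] box [-49.3  -0.2  64.8] rot [179.9   0.   85.3] F [-4.8 -1.7 12.1] w 0.01
1072 [3.12963152e-03 1.14035337e-03 6.52048494e+01]
876 [4.46882950e-03 1.67947146e-03 6.59439402e+01]
```

Request:
move_arm --moves '[{"offset": [0,0,0.02],"turn": 0},{"offset": [0,0,0],"turn": 0},{"offset": [0,0,-0.1],"turn": 0},{"offset": [0,0,-0.4],"turn": 0},{"offset": [0,0,-0.8],"turn": 0},{"offset": [0,0,-0.8],"turn": 0},{"offset": [0.7,0,-0.5],"turn": 0},{"offset": [0.8,-0.5,0],"turn": 0},{"offset": [0.8,-0.5,0],"turn": 0},{"offset": [0,0,0],"turn": 0}]'

```text
t: 26.15
eef_pos: [552.4, 283.9, 192.3]
ee_rot: [-180.0, -0.1, 85.6]
wrist_force: [-0.0, -0.2, 0.1]
grip_width: 0.005
grip_force: 0.0
```

Run:
```python
from h import *
st();a=grab('side');b=grab('top');save(a,'s6.png',(100,60,380,270),2.8)
for f in(a,b):
    B=tobox(cloud(f)).reshape(-1,3);L=B[(B[:,2]>57)&(B[:,2]<90)&(abs(B[:,1])<97)&(B[:,0]>-75)&(B[:,0]<75)]
    print(len(L),np.linalg.lstsq(np.c_[L[:,:2],np.ones(len(L))],L[:,2],rcond=None)[0])
d=np.load('f0.npz');W0=d['t'];W1=cloud(b)
for n,(u0,v0,u1,v1) in dict(hammer=(130,160,160,225),pot=(148,242,170,262),bottle=(265,142,283,160),cone=(302,167,320,183),stone=(302,198,332,238),burn=(278,188,300,240)).items():
    g=lambda W:np.nanmean([p for p in W[v0:v1,u0:u1].reshape(-1,3) if p[2]>9],axis=0).round(1)
    print(n,g(W0),g(W1))
```

```text
t 26.15 pos [552.4 283.9 192.3] box [-168.4  -52.9  192.3] rot [-1.80e+02 -1.00e-01  8.56e+01] F [-0.  -0.2  0.1] w 0.0
396 [2.59592823e-04 1.99996795e-03 6.50926323e+01]
2171 [1.28907955e-03 2.71562095e-03 6.60008732e+01]
hammer [589.9 356.3  23.3] [494.2 219.9 429.3]
pot [354.5 274.7  43.8] [354.2 274.5  44.5]
bottle [ 740.8 -117.7   61.5] [ 742.  -117.6   62. ]
cone [ 673.  -252.9   28.9] [ 673.3 -252.4   29.1]
stone [ 509.5 -287.4   26.3] [ 509.3 -287.8   26. ]
burn [ 498.  -185.5   21.9] [ 500.1 -185.2   21.5]
```

View pics/s6.png

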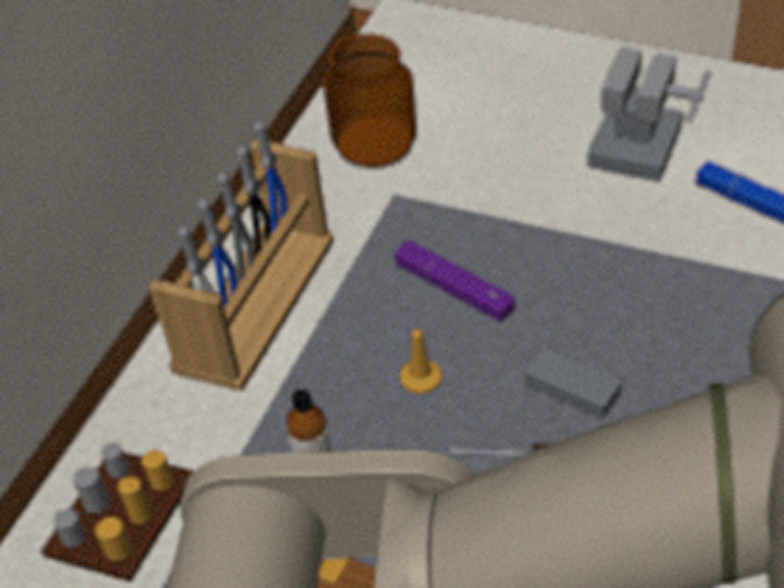

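The lid plane is flat within 0.1° and the bystanders are unmoved (the hammer is only hidden by the arm). The picture shows the mat with the whetstone (570,380), cone (420,370) and bottle (305,425) in place. Handing in.

```bash
python3 -c "
from h import *
print(env.finish_job())"
```

```text
the job is handed in; nothing more can be done
None
```

The box is packed and handed in at about 26 s: the tin is upright, the block lies flat, the dark file case is beside them, and the lid is shut flush. The other things on the bench are where they were, except that the arm hid the hammer in the last check, so I couldn't confirm it.

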